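Seat a circuit module in a test fixture and close the clamp on it

TASK

Load the shielded circuit module into the test fixture: lower it between the locating pins with its plug end towards the clamp's hinge, and push it straight down past the spring pusher until you feel it come hard against the rests; press it there firmly, with about 20 newtons, but never with more than 30. Only once it is fully home, swing the hinged clamp bar over by its knob and close it all the way so that its foot holds the module, then let go. Do not drive the module home with the clamp, and leave the other things on the bench alone.

Things in the scene. Friction and masses are not known exactly. Their poses are not given: they have to be found in the camera images.
- module: the part: flat aluminium-cased circuit module, green board on top, 72 (x) x 46 (y) x 22 mm high, about 0.22 kg. On it: a flat steel shield 34 x 30 x 3 mm high, centred at x = -3 mm (its top 25 mm above the underside), and at the +x end a black plug socket, top 30 mm up. Origin: centre of the underside, z up. Starts flat on the grey mat (top 2 mm above the bench). Hold it across its 46 mm width
- module_plug (a point): middle of the top of the module's plug socket, at (27, 0, 30) mm in the module's frame: shows which end is the plug end
- fixture: test fixture: grey plate x -120 to +110, 130 wide, 12 mm thick, its underside on screw feet 7 to 15 mm above the bench. Origin: underside, below the middle of the rests; +x points to the clamp's hinge. Bullet-nosed pins (10 mm diameter, tops 40 mm above the origin, upper 6 mm tapered) at x = +-26, y = +-28.8 mm leave 0.8 mm at each long side of the module; two at x = 41, y = +-15 at its plug end
- pusher: sloped steel nose, 22 mm wide, sprung, at the fixture -x end. The module's lower edge meets it 12 to 16 mm above the rests and pushes it outwards (5 to 15 N), then slides down it (3 to 9 N) while it presses the module against the end pins. It holds the module wherever let go, even not fully down. Origin as the fixture. Housing: x -67 to -49, 40 wide, top at 34, with a post up to 64 mm
- rests: four white urethane-capped rest buttons, 10 mm diameter, tops level, at x = +-26, y = +-14 mm of the fixture, locked at a height set for the batch: tops 18 to 22 mm above the fixture's origin. Origin: middle of the four tops; axes as the fixture. The module is home when its underside lies on all four, its middle over this point; they then give only about 0.5 mm at 20 N
- clamp (a joint): angle of the clamp bar (rad): 0 closed (bar level, pointing to the fixture's -x over the module, against a hard stop), grows as it swings up and back; about 1.8 standing open, when its knob is about 0.23 m above the bench. Stiff hinge: stays where it is left, and takes about 5 N at the knob to swing, about 10 N over the last few degrees
- clamp_hinge (a point): middle of the clamp's hinge axis, 80 mm to +x of the fixture's origin and 50 mm above it; the axis is level, along the fixture's y
- clamp_knob (a point): centre of the 26 mm black ball knob at the end of the clamp bar: 150 mm from the hinge along the bar, offset 20 mm to the bar's upper side; closed, it is at x = -70, z = 70 mm of the fixture. Can be held from above, across the bar, while the ball turns in the grip. The bar is 22 mm wide, 12 mm thick; nothing stands beside the knob
- foot: sprung rubber-tipped pressure foot, 18 mm diameter, under the clamp bar 80 mm from the hinge; it presses on the module's shield with about 5 to 8 N when the clamp is closed on a module that is home, giving way 2 to 6 mm. Origin: middle of its lower face
- spool_small: small white reel of solder, 48 mm diameter, 30 mm high, standing on the mat near the module; origin centre of underside; leave alone
- spool_tall: green reel of solder, 64 mm diameter, 62 mm high, standing on the bench; origin centre of underside; leave alone
- syringe: flux syringe, 120 mm long, 20 mm high, lying beyond the fixture; origin on its underside; leave alone
- tweezers: dark steel tweezers, 120 mm long, 6 mm high, lying on the mat beyond the module; origin on the underside; leave alone
- screwdriver: black-handled screwdriver, 150 mm long, lying at the back; origin on the underside; leave alone
- cutters: side cutters with blue handles, 120 mm long, 12 mm high, lying to the left of the fixture; origin at the pivot; leave alone
Mind the look-alikes: they are no part of the job. There is more than one size of the module; the job needs the middle-sized.

How it is judged:
By the outcome, as a careful person would: the job done as asked, in the order asked, and still so for the second after the job is handed in, with the robot touching nothing.
It also fails if it takes over 72 s, if anything falls off the work surface, if the arm or the gripper's body presses on something with over 40 N, if the wrist force passes 120 N, or if a joint passes its speed limit or range.

ROBOT

A 6-joint arm with a two-finger parallel gripper is mounted at the origin on the work surface. World frame = base frame: x ahead of the robot, y to its left, z up, the work surface at z = 0. Lengths are in m, angles in rad, forces in N, time in s.
With the tool pointing down it reaches from about 0.25 to 0.85 m from the base axis. Payload 12.5 kg.
Tool frame: the origin (TCP) lies at the centre of the arm's flange, where the gripper is bolted on; the fingertips stand 186 mm ahead of it and the grasp point (between the pads) lies 167 mm ahead of it; z points along the fingers, y is the line along which they close (so a half turn about z gives the same grasp; the last joint's range is limited). The gripper opens to 93 mm and grips with 3 to 60 N. Pads are 15 mm wide; open, the fingers measure 128 mm over their backs; the gripper's body (75 mm by 188 mm) begins 65 mm behind the grasp point.
Start: joints at [-1.203, 0.351, 1.652, -0, 1.139, -0.085], TCP at [0.241, -0.495, 0.405] pointing down, gripper open.
Joint ranges: [-2.75, 2.75], [-0.79, 2.1], [0.01, 2.65], [-1.57, 4.71], [0.07, 3.14], [-2.87, 2.87]. Speed limits (rad/s): [2.22, 2.22, 2.79, 3.14, 3.14, 3.14].

INTERFACE

Orientations are given as [roll, pitch, yaw] about the fixed x, y, z axes, in that order (R = Rz(yaw) Ry(pitch) Rx(roll)).
In Python, from cell import * gives the robot as it stands. The module is installed in compiled form; this text tells all that it offers.
- The arm moves only by the tool arm_command, never from a script. Its argument "plan" is a list of rows, each an object of numbers: "hand": the finger opening in cm, from 0 to 9.3; "tx", "ty", "tz": the shift along the tool's x, y, z in cm; "spin": the turn about the tool's z in degrees. In form: [{"hand": .., "tx": .., "ty": .., "tz": .., "spin": ..}, ...]. A call has 1 to 5 rows; each row is the pose to reach, as a shift and turn from the pose commanded when the call began, along the tool's axes at that moment; what a row does not reach only later rows make up. A row lasts 1/8 s, in which the tool goes at most 62.5 mm and 10.7 degrees, less where a joint would pass 70% of its speed; a pose out of reach is approached as far as the arm can. A call with a gripper value outside its range is refused whole. The fingers move at their own pace and stop on an object; the grip force is fixed at half the most. Time passes only in rows, so rows that repeat a pose let the fingers close. It gives the time, the measured TCP pose, the force, the opening and the grip force at its end, in the units of the state.
- state(): the state, without advancing time (a new reading comes with each control period).
- capture(name): name is "scene" or "top"; returns a dict with "pixels" (480x640x3 uint8, red, green, blue), "depth" (480x640 float32, m along the optical axis (not along the pixel's ray), 0 where there is no reading), "fx", "fy", "cx", "cy" (pixels), "R" (3x3) and "t" (3): a world point X has camera coordinates R X + t. Camera axes: x right, y down, z forward; pixel columns grow to the right and rows downward; lengths in m; the calibration is good to about 2 mm. A picture is of the moment at which its call begins.
- job_done(): hands the job in; it is judged then, once.
The state is a dict: "time": time; "joint_positions": joint angles; "joint_velocities": joint speeds; "tau": joint torques, N m; "eef_pos": TCP position; "ee_rot": TCP orientation; "wrist_force": force on the tool from outside, world axes, zero at the start; "ft_torque": the same for the moment, N m; "finger_gap": opening from 0.0 (shut) to 1.0 (fully open); "gripper_force": force on a finger pad.
Only numpy, scipy, OpenCV 4.12 (cv2) and the standard library are available. Lean on these libraries where they do the work, as an engineer would, in place of code of your own. Each camera call takes 0.05 s, during which the arm holds its last target. There are 200 camera calls.

## Working session

There is one attempt and no reset: what is moved stays moved. The work goes in short steps, Python scripts to look and compute and a tool call to move; the robot and the scene stay as the last step left them, time stands still between calls to the robot, and variables do not carry over. Pictures are saved under pics/ and viewed, at most 13 in all, crops included, and the job is handed in when it is done.

Besides the shell and the picture viewer there is one more tool, called after "Request:" by a JSON object that holds its "op" and its "data", one argument or row to a line. arm_command: Moves the arm, as the interface text tells. Its arguments: {"type":"object","properties":{"plan":{"type":"array"}},"required":["plan"]}

```bash
mkdir -p pics
cat > h.py <<'E'
from cell import *
import numpy as np, cv2, pickle
def cap(n):
    c=capture(n); cv2.imwrite(f'pics/{n}_{state()["time"]:.2f}.png',c['pixels'][:,:,::-1]); pickle.dump(c,open(f'{n}.pkl','wb')); return c
def ray(c,u,v,z):
    d=c['R'].T@np.array([(u-c['cx'])/c['fx'],(v-c['cy'])/c['fy'],1]); o=-c['R'].T@c['t']
    return o+d*(z-o[2])/d[2]
def dep(c,u,v):
    z=c['depth'][int(v),int(u)]
    return c['R'].T@(np.array([(u-c['cx'])/c['fx']*z,(v-c['cy'])/c['fy']*z,z])-c['t'])
E
python3 - <<'E'
from h import *
s=state();print(s)
for n in('top','scene'):
    c=cap(n);print(n,c['fx'],-c['R'].T@c['t'],c['R'].round(2).tolist())
E
ls pics
```

```text
{'time': 0.0, 'joint_positions': array([-1.20261353e+00,  3.51231709e-01,  1.65243991e+00,  1.97243526e-05,
        1.13909010e+00, -8.45862323e-02]), 'joint_velocities': array([ 9.38539950e-04,  4.33893243e-04, -1.35190383e-03, -7.50459469e-04,
        3.60120539e-05, -2.02713429e-03]), 'tau': array([-6.06561498e-04, -4.97324967e+01, -2.85257703e+01,  6.98624086e-02,
        2.57175561e-02, -9.61947808e-05]), 'eef_pos': array([ 0.24058456, -0.49444141,  0.40419777]), 'ee_rot': array([-3.14042928e+00, -1.16609962e-04,  4.52760701e-01]), 'wrist_force': array([-0.39337262,  0.41576187, -0.55206112]), 'ft_torque': array([0.05111592, 0.01854388, 0.03682585]), 'gripper_force': 0.0, 'finger_gap': 0.9998198987983792}
top 502.35282873089756 [0.31679437 0.04398505 1.09943806] [[-0.02, -1.0, -0.0], [-0.98, 0.02, -0.18], [0.18, -0.0, -0.98]]
scene 482.74551356092303 [ 0.76499925 -0.37535869  0.91036432] [[0.85, 0.53, 0.01], [0.47, -0.74, -0.48], [-0.25, 0.41, -0.88]]
scene_0.10.png
top_0.05.png
```

View pics/top_0.05.png

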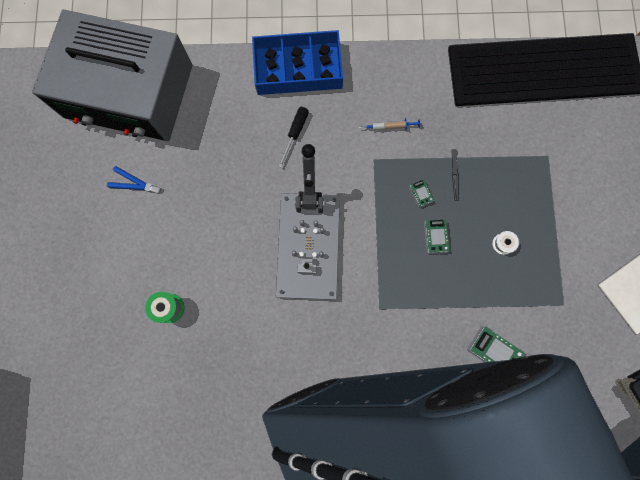

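View pics/scene_0.10.png

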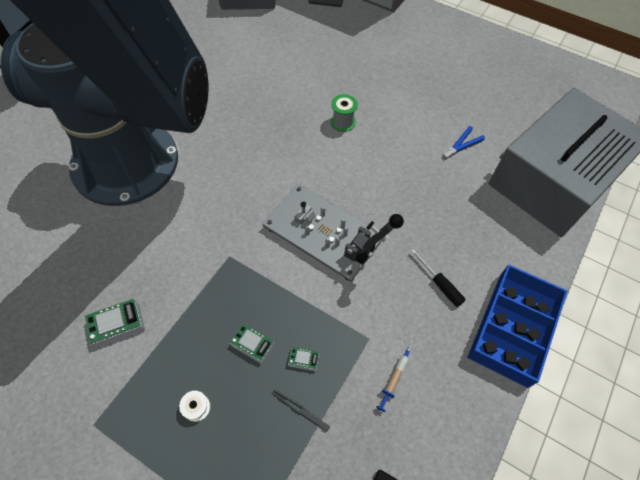

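The top view shows three modules: small at (422,193), medium at (437,237) and large at (497,345). The fixture is at (308,247), with the hinge at about (310,200) and the clamp standing open with its knob at (308,151). (437,237) lies on the mat and should be the 72x46 one, so I'll check its size and confirm it in a crop.

Run:
```python
from h import *
for n,L in (('top',[(422,193),(437,237),(497,345)]),('scene',[(303,358),(250,342),(115,322)])):
    c=pickle.load(open(n+'.pkl','rb'));im=c['pixels'];hsv=cv2.cvtColor(im,cv2.COLOR_RGB2HSV)
    m=cv2.inRange(hsv,(45,70,30),(90,255,255));m=cv2.morphologyEx(m,cv2.MORPH_CLOSE,np.ones((9,9)))
    for ct in cv2.findContours(m,0,1)[0]:
        if cv2.contourArea(ct)<150: continue
        p=np.array([ray(c,*q[0],.024)[:2] for q in ct],np.float32)
        r=cv2.minAreaRect(p*1000);print(n,ct.mean(0).round(),[np.round(x,1) for x in r])
c=pickle.load(open('top.pkl','rb'));im=c['pixels'][:,:,::-1]
a=cv2.resize(im[140:305,270:345],None,fx=3.6,fy=3.6,interpolation=2);b=cv2.resize(im[170:270,395:455],None,fx=5.94,fy=5.94,interpolation=2)
s=pickle.load(open('scene.pkl','rb'))['pixels'][180:300,255:375,::-1]
d=cv2.resize(s,(0,0),fx=2,fy=2)
cv2.imwrite('pics/crop.png',np.hstack([a,b[:594]] if a.shape[0]==594 else [a,cv2.resize(b,(356,a.shape[0]))]))
```

```text
top [[496. 347.]] [array([ 265.2, -312.2]), array([94.3, 59.5]), np.float64(54.1)]
top [[164. 307.]] [array([369.3, 386.7]), array([83.4, 65. ]), np.float64(77.5)]
top [[437. 235.]] [array([ 513.7, -202.1]), array([69.9, 45.1]), np.float64(2.1)]
top [[422. 192.]] [array([ 610.9, -173.8]), array([52.3, 33.1]), np.float64(21.3)]
scene [[303. 357.]] [array([ 614.9, -177.2]), array([52.3, 32.8]), np.float64(21.7)]
scene [[251. 341.]] [array([ 514.9, -202.9]), array([70.7, 44.5]), np.float64(2.2)]
scene [[112. 320.]] [array([ 264.2, -311.3]), array([94.8, 59.4]), np.float64(54.0)]
scene [[343. 112.]] [array([367.6, 389.6]), array([ 65.2, 123.3]), np.float64(29.0)]
```

View pics/crop.png

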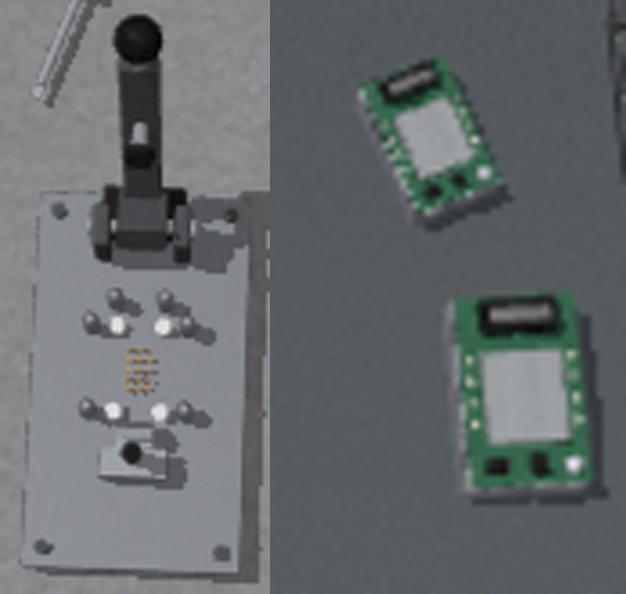

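The crop confirms it: the medium module (70x45 mm measured, plug towards +x) is the one at (437,237). The fixture crop shows four white rests, the pins, the pusher post on the near side and the hinge on the far side. Next I'll triangulate the rests.

Run:
```python
from h import *
P=[]
for n,(x0,x1,y0,y1) in (('top',(292,325,222,262)),('scene',(295,350,205,250))):
    c=pickle.load(open(n+'.pkl','rb'));g=c['pixels'].min(2)
    m=np.zeros_like(g);m[y0:y1,x0:x1]=g[y0:y1,x0:x1]>205
    N,_,st,ce=cv2.connectedComponentsWithStats(m)
    L=[]
    for i in range(1,N):
        if st[i,4]>=5:
            u,v=ce[i]; w=np.clip(g[int(v)-4:int(v)+6,int(u)-4:int(u)+6].astype(float)-190,0,None)
            L.append((ce[i],ray(c,*ce[i],.03),st[i,4],dep(c,*np.round(ce[i]))))
            print(n,ce[i].round(1),st[i,4],(L[-1][1]*1000).round(1),(L[-1][3]*1000).round(1))
    P.append((c,L))
# match & triangulate
(c1,L1),(c2,L2)=P
def Pm(c): return np.array([[c['fx'],0,c['cx']],[0,c['fy'],c['cy']],[0,0,1]])@np.c_[c['R'],c['t']]
for a in L1:
    b=min(L2,key=lambda q:np.linalg.norm(q[1]-a[1]))
    X=cv2.triangulatePoints(Pm(c1),Pm(c2),a[0].reshape(2,1),b[0].reshape(2,1)).ravel();print('tri',(X[:3]/X[3]*1000).round(1))
# plate top plane depth
print('plate',[(dep(c1,*p)*1000).round(1) for p in((290,280),(325,280),(290,215),(330,225))])
print('knob',dep(c1,308,151),dep(c1,308,266))
```

```text
top [302.  229.8] 10 [530.2  91.7  30. ] [529.4  91.6  31.8]
top [314.7 230.2] 12 [528.7  64.2  30. ] [528.9  63.5  31.4]
top [300.8 253.6] 12 [478.1  95.   30. ] [476.9  94.4  31.8]
top [313.8 254. ] 10 [476.7  66.9  30. ] [476.1  66.4  33.9]
scene [318.3 217.2] 10 [478.3  94.1  30. ] [478.3  93.   32.3]
scene [310.8 226.1] 12 [476.7  66.8  30. ] [475.8  68.8  26.7]
scene [338.3 229.2] 10 [530.   91.3  30. ] [530.1  89.7  33.1]
scene [331.4 238.4] 13 [529.2  64.4  30. ] [529.2  62.5  34.4]
tri [530.1  91.6  29.8]
tri [528.9  64.4  29.6]
tri [478.1  94.9  28.9]
tri [476.7  66.9  29.8]
plate [array([422.5, 119.1,  22.1]), array([421.1,  43.9,  20.6]), array([564.7, 117.8,  25.8]), array([541.3,  30.6,  22. ])]
knob [0.64316668 0.07076267 0.21071868] [0.44514726 0.07819969 0.07615603]
```

```bash
cat >> h.py <<'E'
def to(x,y,z,yaw):
    s=state();p=s['eef_pos'];a=s['ee_rot'][2];d=np.array([x,y,z])-p
    print('t',round(s['time'],2),'pos',(p*1000).round(1),'rpy',np.degrees(s['ee_rot']).round(2),'F',s['wrist_force'].round(1),'gap',round(s['finger_gap']*93,1))
    print('tx %.2f ty %.2f tz %.2f spin %.2f'%((d[0]*np.cos(a)+d[1]*np.sin(a))*100,(d[0]*np.sin(a)-d[1]*np.cos(a))*100,-d[2]*100,np.degrees(a-yaw)))
E
python3 - <<'E'
from h import *
to(.5143,-.2025,.30,.037)
# plate yaw from long edges in top view
c=pickle.load(open('top.pkl','rb'));b=c['pixels'].astype(int)
g=cv2.GaussianBlur(c['pixels'].mean(2),(0,0),1)
E
```

```text
t 0.1 pos [ 240.6 -494.5  404.3] rpy [-179.94   -0.     25.95] F [ 0.1  0.3 -1.3] gap 92.7
tx 37.38 ty -14.28 tz 10.43 spin 23.83
```

Request:
{"op": "arm_command", "data": {
  "plan": [
    {"hand":9.3,"tx":6,"ty":-2.3,"tz":0,"spin":5},
    {"hand":9.3,"tx":12,"ty":-4.6,"tz":2,"spin":10},
    {"hand":9.3,"tx":18,"ty":-6.9,"tz":4,"spin":15},
    {"hand":9.3,"tx":24,"ty":-9.2,"tz":6,"spin":20},
    {"hand":9.3,"tx":29,"ty":-11.1,"tz":8,"spin":23.8}
  ]
}}

```text
time: 0.72
eef_pos: [0.4471, -0.2736, 0.3278]
ee_rot: [3.141, -0.0, 0.035]
wrist_force: [1.1, 0.4, -0.2]
finger_gap: 0.998
gripper_force: 0.0
```

```bash
python3 -c "
from h import *
to(.5143,-.2025,.27,.037)"
```

```text
t 0.72 pos [ 447.1 -273.6  327.8] rpy [ 1.7999e+02 -2.0000e-02  2.0000e+00] F [ 1.1  0.4 -0.2] gap 92.8
tx 6.97 ty -6.87 tz 5.78 spin -0.12
```

Request:
{"op": "arm_command", "data": {
  "plan": [
    {"hand":9.3,"tx":3.5,"ty":-3.5,"tz":2.0,"spin":0},
    {"hand":9.3,"tx":7,"ty":-6.9,"tz":4.0,"spin":0},
    {"hand":9.3,"tx":7,"ty":-6.9,"tz":5.8,"spin":0},
    {"hand":9.3,"tx":7,"ty":-6.9,"tz":5.8,"spin":0}
  ]
}}

```text
time: 1.23
eef_pos: [0.5128, -0.2037, 0.269]
ee_rot: [-3.14, 0.003, 0.038]
wrist_force: [-0.2, -0.7, 0.1]
finger_gap: 0.995
gripper_force: 0.0
```

Run:
```python
from h import *
to(.5143,-.2025,.191,.037)
c=cap('scene')
im=c['pixels'][250:420,170:340,::-1]
cv2.imwrite('pics/a.png',cv2.resize(im,None,fx=3.4,fy=3.4,interpolation=2))
```

```text
t 1.23 pos [ 512.8 -203.7  269. ] rpy [-1.7992e+02  1.6000e-01  2.1600e+00] F [-0.2 -0.7  0.1] gap 92.5
tx 0.16 ty -0.11 tz 7.80 spin 0.04
```

View pics/a.png

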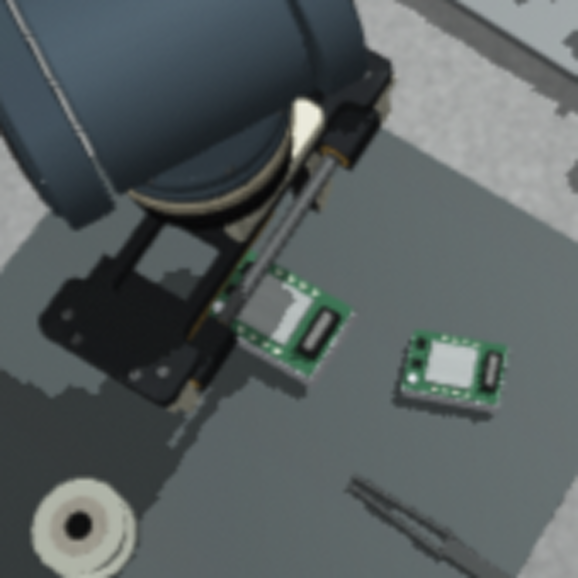

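The fingers straddle the medium module, centred on it at about (290,320) in the crop, and the spool is clear. Descending to grip.

Request:
{"op": "arm_command", "data": {
  "plan": [
    {"hand":9.3,"tx":0.15,"ty":-0.1,"tz":4,"spin":0},
    {"hand":9.3,"tx":0.15,"ty":-0.1,"tz":7.8,"spin":0},
    {"hand":9.3,"tx":0.15,"ty":-0.1,"tz":7.8,"spin":0},
    {"hand":3,"tx":0.15,"ty":-0.1,"tz":7.8,"spin":0},
    {"hand":3,"tx":0.15,"ty":-0.1,"tz":7.8,"spin":0}
  ]
}}

```text
time: 1.9
eef_pos: [0.5151, -0.203, 0.194]
ee_rot: [3.141, -0.002, 0.037]
wrist_force: [0.7, -0.1, 0.7]
finger_gap: 0.837
gripper_force: 0.0
```

Request:
{"op": "arm_command", "data": {
  "plan": [
    {"hand":3,"tx":0,"ty":0,"tz":0,"spin":0},
    {"hand":3,"tx":0,"ty":0,"tz":0,"spin":0},
    {"hand":3,"tx":0,"ty":0,"tz":0,"spin":0},
    {"hand":3,"tx":0,"ty":0,"tz":0,"spin":0}
  ]
}}

```text
time: 2.4
eef_pos: [0.5148, -0.2025, 0.1924]
ee_rot: [-3.141, 0.0, 0.037]
wrist_force: [-1.2, 1.3, 3.1]
finger_gap: 0.49
gripper_force: 30.0
```

Request:
{"op": "arm_command", "data": {
  "plan": [
    {"hand":3,"tx":0,"ty":0,"tz":-4,"spin":0},
    {"hand":3,"tx":0,"ty":-2,"tz":-9,"spin":0},
    {"hand":3,"tx":0,"ty":-7,"tz":-11,"spin":1},
    {"hand":3,"tx":0,"ty":-13,"tz":-11,"spin":3},
    {"hand":3,"tx":0,"ty":-19,"tz":-11,"spin":5.2}
  ]
}}

```text
time: 3.02
eef_pos: [0.5073, -0.0111, 0.3025]
ee_rot: [3.142, -0.0, -0.055]
wrist_force: [0.5, 0.5, -1.8]
finger_gap: 0.493
gripper_force: 30.0
```

Run:
```python
from h import *
to(.5035,.0795,.275,-.053)
```

```text
t 3.02 pos [507.3 -11.1 302.5] rpy [ 1.80e+02 -2.00e-02 -3.16e+00] F [ 0.5  0.5 -1.8] gap 45.8
tx -0.88 ty -9.02 tz 2.75 spin -0.13
```

Request:
{"op": "arm_command", "data": {
  "plan": [
    {"hand":3,"tx":-0.4,"ty":-4,"tz":0,"spin":0},
    {"hand":3,"tx":-0.9,"ty":-9,"tz":0,"spin":0},
    {"hand":3,"tx":-0.9,"ty":-9,"tz":2.7,"spin":0},
    {"hand":3,"tx":-0.9,"ty":-9,"tz":2.7,"spin":0},
    {"hand":3,"tx":-0.9,"ty":-9,"tz":2.7,"spin":0}
  ]
}}

```text
time: 3.65
eef_pos: [0.5037, 0.0772, 0.2758]
ee_rot: [3.142, -0.0, -0.054]
wrist_force: [-0.2, 0.1, -1.1]
finger_gap: 0.493
gripper_force: 30.0
```

Run:
```python
from h import *
to(.5035,.0795,.275,-.053)
c=cap('scene');t=cap('top')
a=cv2.resize(c['pixels'][150:290,255:405,::-1],(600,560),interpolation=2)
b=cv2.resize(t['pixels'][180:310,275:322,::-1],(200,560),interpolation=2)
cv2.imwrite('pics/b.png',np.hstack([a,b]))
```

```text
t 3.65 pos [503.7  77.2 275.8] rpy [ 1.80e+02 -1.00e-02 -3.09e+00] F [-0.2  0.1 -1.1] gap 45.9
tx -0.04 ty -0.22 tz 0.08 spin -0.06
```

View pics/b.png

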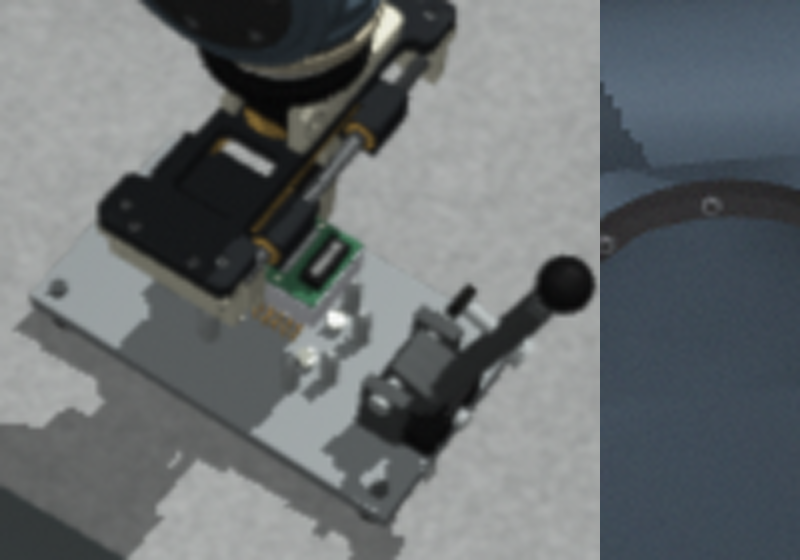

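The module hangs over the fixture with its plug towards the hinge. The board's front corners are near (363,245) and (330,300) in the crop. I'll measure the board's front edge to get the camera-to-robot offset.

Run:
```python
from h import *
c=pickle.load(open('scene.pkl','rb'));s=state()['eef_pos']
hsv=cv2.cvtColor(c['pixels'],cv2.COLOR_RGB2HSV)
m=cv2.inRange(hsv,(45,60,25),(90,255,255));m[:205]=0;m[230:]=0;m[:,:318]=0;m[:,350:]=0
m=cv2.morphologyEx(m,cv2.MORPH_CLOSE,np.ones((7,7)))
ct=max(cv2.findContours(m,0,1)[0],key=cv2.contourArea);print(cv2.boundingRect(ct))
z=s[2]-.1904+.022;a=-.054
p=np.array([ray(c,*q[0],z)[:2] for q in ct])-s[:2]
l=np.c_[p[:,0]*np.cos(a)+p[:,1]*np.sin(a),-p[:,0]*np.sin(a)+p[:,1]*np.cos(a)]*1000
print('z',z,'TCP-frame board pts max/min',l.max(0),l.min(0))
f=l[l[:,0]>l[:,0].max()-2.5];print(f.round(1).tolist());
# plate long edges yaw, from saved t=0 top picture
im=cv2.imread('pics/top_0.05.png');g=im.astype(int)
o=pickle.load(open('top.pkl','rb'))
for name,z0,cols in(('L',.0215,range(270,290)),('R',.0215,range(330,350))):
    pts=[]
    for v in list(range(225,292,3)):
        r=cv2.GaussianBlur(im,(0,0),.8)[v].astype(float).mean(1);d=np.abs(np.diff(r))[cols[0]:cols[-1]];k=d.argmax();
        k0=d[max(k-1,0):k+2];u=cols[0]+k+.5+((k0*np.arange(-1,2)).sum()/k0.sum() if len(k0)==3 else 0)
        pts.append(ray(o,u,v,z0)[:2])
    vx,vy,x0,y0=cv2.fitLine(np.array(pts,np.float32),cv2.DIST_HUBER,0,.01,.01).ravel();print(name,'yaw',np.arctan(vy/vx),'y at x=503.5',y0+vy/vx*(.5035-x0))
```

```text
(322, 205, 23, 21)
z 0.10773234253258232 TCP-frame board pts max/min [36.19098152 18.54095201] [  6.78805181 -25.21187659]
[[34.7, -22.6], [35.0, -19.6], [35.3, -16.6], [35.6, -13.6], [35.9, -10.6], [34.6, -8.7], [34.9, -5.6], [35.2, -2.6], [35.6, 0.4], [35.9, 3.5], [36.2, 6.6], [34.9, 8.5], [35.2, 11.6], [35.5, 14.6], [34.2, 16.6]]
L yaw -0.05663988 y at x=503.5 0.1430169
R yaw -0.12503316 y at x=503.5 0.0048791207
```

```bash
python3 -c "
from h import *
to(.5035,.0793,.243,-.0545)"
```

```text
t 3.75 pos [503.8  77.2 276.1] rpy [-1.7999e+02 -6.0000e-02 -3.1100e+00] F [ 0.3 -0.6 -1.7] gap 45.4
tx -0.04 ty -0.21 tz 3.31 spin 0.01
```

Request:
{"op": "arm_command", "data": {
  "plan": [
    {"hand":3,"tx":0,"ty":-0.2,"tz":1.7,"spin":0},
    {"hand":3,"tx":0,"ty":-0.2,"tz":3.3,"spin":0},
    {"hand":3,"tx":0,"ty":-0.2,"tz":3.3,"spin":0},
    {"hand":3,"tx":0,"ty":-0.2,"tz":3.3,"spin":0}
  ]
}}

```text
time: 4.25
eef_pos: [0.5037, 0.0796, 0.2422]
ee_rot: [3.142, 0.0, -0.053]
wrist_force: [-0.1, -0.9, -1.1]
finger_gap: 0.491
gripper_force: 30.0
```

```bash
python3 -c "
from h import *
to(.5035,.0793,.234,-.0545)"
```

```text
t 4.25 pos [503.7  79.6 242.2] rpy [ 1.80e+02  3.00e-02 -3.06e+00] F [-0.1 -0.9 -1.1] gap 45.7
tx -0.02 ty 0.04 tz 0.82 spin 0.06
```

Request:
{"op": "arm_command", "data": {
  "plan": [
    {"hand":3,"tx":0,"ty":0,"tz":0.2,"spin":0},
    {"hand":3,"tx":0,"ty":0,"tz":0.4,"spin":0},
    {"hand":3,"tx":0,"ty":0,"tz":0.4,"spin":0}
  ]
}}

```text
time: 4.62
eef_pos: [0.5036, 0.0797, 0.2383]
ee_rot: [-3.142, 0.0, -0.053]
wrist_force: [0.1, 0.5, -1.9]
finger_gap: 0.492
gripper_force: 30.0
```

Request:
{"op": "arm_command", "data": {
  "plan": [
    {"hand":3,"tx":0,"ty":0,"tz":0.15,"spin":0},
    {"hand":3,"tx":0,"ty":0,"tz":0.3,"spin":0},
    {"hand":3,"tx":0,"ty":0,"tz":0.3,"spin":0}
  ]
}}

```text
time: 5.0
eef_pos: [0.5039, 0.0797, 0.2356]
ee_rot: [-3.141, -0.001, -0.053]
wrist_force: [2.6, 1.2, -0.6]
finger_gap: 0.49
gripper_force: 30.0
```

Request:
{"op": "arm_command", "data": {
  "plan": [
    {"hand":3,"tx":0,"ty":0,"tz":0.1,"spin":0},
    {"hand":3,"tx":0,"ty":0,"tz":0.2,"spin":0},
    {"hand":3,"tx":0,"ty":0,"tz":0.2,"spin":0}
  ]
}}

```text
time: 5.38
eef_pos: [0.5039, 0.0798, 0.2336]
ee_rot: [-3.141, -0.001, -0.054]
wrist_force: [3.7, 3.3, 3.9]
finger_gap: 0.492
gripper_force: 30.0
```

Request:
{"op": "arm_command", "data": {
  "plan": [
    {"hand":3,"tx":0,"ty":0,"tz":0.1,"spin":0},
    {"hand":3,"tx":0,"ty":0,"tz":0.2,"spin":0},
    {"hand":3,"tx":0,"ty":0,"tz":0.2,"spin":0}
  ]
}}

```text
time: 5.75
eef_pos: [0.5039, 0.0798, 0.2316]
ee_rot: [-3.141, -0.001, -0.053]
wrist_force: [2.0, 3.9, 5.3]
finger_gap: 0.491
gripper_force: 30.0
```

Request:
{"op": "arm_command", "data": {
  "plan": [
    {"hand":3,"tx":0,"ty":-0.03,"tz":0.1,"spin":0},
    {"hand":3,"tx":0,"ty":-0.03,"tz":0.2,"spin":0},
    {"hand":3,"tx":0,"ty":-0.03,"tz":0.2,"spin":0}
  ]
}}

```text
time: 6.12
eef_pos: [0.5038, 0.0799, 0.2292]
ee_rot: [-3.142, -0.001, -0.053]
wrist_force: [3.9, 1.2, -1.4]
finger_gap: 0.493
gripper_force: 30.0
```

Request:
{"op": "arm_command", "data": {
  "plan": [
    {"hand":3,"tx":0,"ty":0,"tz":0.1,"spin":0},
    {"hand":3,"tx":0,"ty":0,"tz":0.2,"spin":0},
    {"hand":3,"tx":0,"ty":0,"tz":0.2,"spin":0}
  ]
}}

```text
time: 6.5
eef_pos: [0.5038, 0.0799, 0.2274]
ee_rot: [-3.142, -0.001, -0.053]
wrist_force: [5.5, 1.6, 0.6]
finger_gap: 0.49
gripper_force: 30.0
```

Request:
{"op": "arm_command", "data": {
  "plan": [
    {"hand":3,"tx":0,"ty":0,"tz":0.1,"spin":0},
    {"hand":3,"tx":0,"ty":0,"tz":0.2,"spin":0},
    {"hand":3,"tx":0,"ty":0,"tz":0.2,"spin":0}
  ]
}}

```text
time: 6.88
eef_pos: [0.5038, 0.08, 0.2253]
ee_rot: [-3.142, -0.0, -0.053]
wrist_force: [5.2, 2.0, 0.7]
finger_gap: 0.491
gripper_force: 30.0
```

Request:
{"op": "arm_command", "data": {
  "plan": [
    {"hand":3,"tx":0,"ty":0,"tz":0.1,"spin":0},
    {"hand":3,"tx":0,"ty":0,"tz":0.2,"spin":0},
    {"hand":3,"tx":0,"ty":0,"tz":0.2,"spin":0}
  ]
}}

```text
time: 7.25
eef_pos: [0.5038, 0.08, 0.2235]
ee_rot: [-3.142, -0.0, -0.053]
wrist_force: [4.2, 1.8, 3.1]
finger_gap: 0.491
gripper_force: 30.0
```

Request:
{"op": "arm_command", "data": {
  "plan": [
    {"hand":3,"tx":0,"ty":0,"tz":0.05,"spin":0},
    {"hand":3,"tx":0,"ty":0,"tz":0.1,"spin":0},
    {"hand":3,"tx":0,"ty":0,"tz":0.1,"spin":0}
  ]
}}

```text
time: 7.62
eef_pos: [0.5038, 0.08, 0.2231]
ee_rot: [-3.142, -0.001, -0.053]
wrist_force: [0.9, 1.1, 13.8]
finger_gap: 0.49
gripper_force: 30.0
```

Request:
{"op": "arm_command", "data": {
  "plan": [
    {"hand":3,"tx":0,"ty":0,"tz":0.05,"spin":0},
    {"hand":3,"tx":0,"ty":0,"tz":0.1,"spin":0},
    {"hand":3,"tx":0,"ty":0,"tz":0.1,"spin":0}
  ]
}}

```text
time: 8.0
eef_pos: [0.5038, 0.08, 0.2228]
ee_rot: [-3.142, -0.001, -0.053]
wrist_force: [-2.4, 0.9, 25.6]
finger_gap: 0.491
gripper_force: 30.0
```

Request:
{"op": "arm_command", "data": {
  "plan": [
    {"hand":3,"tx":0,"ty":0,"tz":0,"spin":0},
    {"hand":3,"tx":0,"ty":0,"tz":-0.1,"spin":0},
    {"hand":7,"tx":0,"ty":0,"tz":-0.1,"spin":0},
    {"hand":7,"tx":0,"ty":0,"tz":-0.1,"spin":0},
    {"hand":7,"tx":0,"ty":0,"tz":-0.1,"spin":0}
  ]
}}

```text
time: 8.62
eef_pos: [0.5033, 0.0799, 0.2219]
ee_rot: [3.141, 0.002, -0.053]
wrist_force: [-0.1, -0.1, 0.1]
finger_gap: 0.737
gripper_force: 0.0
```

Request:
{"op": "arm_command", "data": {
  "plan": [
    {"hand":7,"tx":0,"ty":0,"tz":-3,"spin":0},
    {"hand":7,"tx":-3,"ty":0,"tz":-9,"spin":0},
    {"hand":7,"tx":-9,"ty":0,"tz":-14,"spin":0},
    {"hand":7,"tx":-15,"ty":0,"tz":-16,"spin":0}
  ]
}}

```text
time: 9.12
eef_pos: [0.3704, 0.087, 0.3759]
ee_rot: [-3.141, -0.001, -0.054]
wrist_force: [-0.3, 0.2, 0.6]
finger_gap: 0.754
gripper_force: 0.0
```

Run:
```python
from h import *
print(state()['eef_pos'],state()['wrist_force'])
c=cap('scene');t=cap('top')
a=cv2.resize(c['pixels'][170:280,255:405,::-1],(600,440),interpolation=2)
b=cv2.resize(t['pixels'][140:305,275:350,::-1],(200,440),interpolation=2)
cv2.imwrite('pics/c.png',np.hstack([a,b]))
```

```text
[0.37038803 0.08697735 0.37586978] [-0.32572553  0.19991587  0.62581684]
```

View pics/c.png

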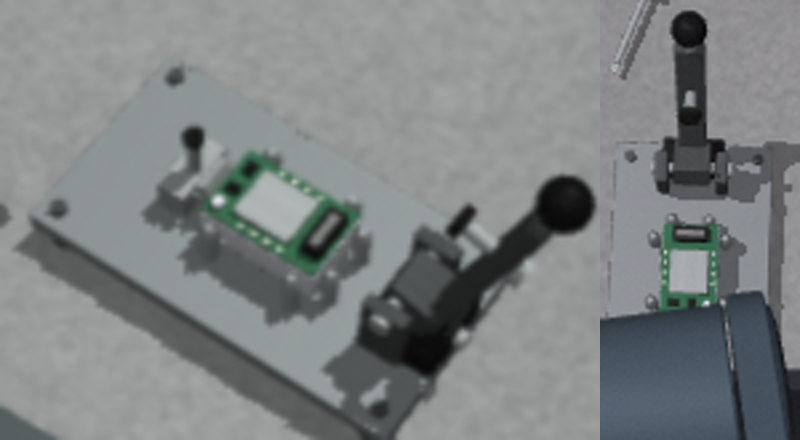

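The module sits flat between the pins with its plug towards the hinge, and the clamp is still open. To check the seated height, I'll triangulate the plug now and in the first pictures, where its height is known.

```bash
ls pics
cat > chk.py <<'E'
from h import *
import glob
def Pm(c): return np.array([[c['fx'],0,c['cx']],[0,c['fy'],c['cy']],[0,0,1]])@np.c_[c['R'],c['t']]
C={n:pickle.load(open(n+'.pkl','rb')) for n in('top','scene')}
def dark(f,box,th=70):
    im=cv2.imread(f);x0,x1,y0,y1=box
    b=im[y0:y1,x0:x1].astype(np.uint8); big=cv2.resize(b,None,fx=4,fy=4,interpolation=2);h=cv2.cvtColor(big,cv2.COLOR_BGR2HSV)
    m=((h[...,1]<90)&(big.max(2)<th)).astype(np.uint8)
    N,_,st,ce=cv2.connectedComponentsWithStats(m);i=1+st[1:,4].argmax()
    x,y,w,hh=st[i,:4];ctr=np.array([x+w/2,y+hh/2])
    return (ctr+.5)/4-.5+[x0,y0],st[i,:4]/4
def tri(a,b): X=cv2.triangulatePoints(Pm(C['top']),Pm(C['scene']),a.reshape(2,1),b.reshape(2,1)).ravel();return X[:3]/X[3]*1000
tn=sorted(glob.glob('pics/top_9*'))[-1];sn=sorted(glob.glob('pics/scene_9*'))[-1]
for ft,bt,fs,bs in(('pics/top_0.05.png',(427,448,218,230),'pics/scene_0.10.png',(255,272,333,359)),(tn,(299,319,222,233),sn,(328,345,220,237))):
    a,sa=dark(ft,bt);b,sb=dark(fs,bs);print(a,sa,b,sb,tri(a,b).round(1))
# knob
a,sa=dark(tn,(298,320,140,161),60);b,sb=dark(sn,(385,405,210,232),60);print('knob',a,sa,b,sb,tri(a,b).round(1))
E
python3 chk.py
```

```text
a.png
b.png
c.png
crop.png
scene_0.10.png
scene_1.27.png
scene_3.70.png
scene_9.18.png
top_0.05.png
top_3.75.png
top_9.22.png
[436.75  222.625] [ 3.25  1.5  13.75  7.  ] [263.125 347.375] [ 2.25  7.25 12.5  15.  ] [ 541.3 -202.1   26.3]
[308.5   226.875] [ 3.25  1.75 13.25  7.  ] [335.75 227.75] [ 2.5   2.   11.25 12.25] [531.   76.8  57.4]
knob [308.125 152.375] [ 4.   4.5 13.  16.5] [393.875 222.75 ] [ 0.    4.25 18.5  17.75] [648.3  71.  188.3]
```

Request:
{"op": "arm_command", "data": {
  "plan": [
    {"hand":7,"tx":5.5,"ty":0,"tz":-0.5,"spin":0},
    {"hand":7,"tx":11,"ty":0,"tz":-0.5,"spin":0},
    {"hand":7,"tx":16.5,"ty":0,"tz":-0.5,"spin":0},
    {"hand":7,"tx":19,"ty":0,"tz":-0.2,"spin":0}
  ]
}}

```text
time: 9.72
eef_pos: [0.5638, 0.0765, 0.3754]
ee_rot: [3.141, 0.001, -0.054]
wrist_force: [-0.4, -0.2, -0.2]
finger_gap: 0.751
gripper_force: 0.0
```

```bash
cat >> chk.py <<'E'
print('knob',tri(np.array([308,151.2]),np.array([396.5,221.2])))
to(.639,.0725,.370,-.0535)
E
python3 chk.py|tail -3
```

```text
knob [650.30418287  72.06755202 192.77638818]
t 9.72 pos [563.8  76.5 375.4] rpy [ 1.7999e+02  3.0000e-02 -3.0800e+00] F [-0.4 -0.2 -0.2] gap 69.8
tx 7.54 ty -0.01 tz 0.54 spin -0.02
```

Request:
{"op": "arm_command", "data": {
  "plan": [
    {"hand":7,"tx":4.5,"ty":0,"tz":0.5,"spin":0},
    {"hand":7,"tx":8.4,"ty":0,"tz":1,"spin":0},
    {"hand":7,"tx":8.4,"ty":0,"tz":1,"spin":0}
  ]
}}

```text
time: 10.1
eef_pos: [0.6468, 0.072, 0.3644]
ee_rot: [3.141, 0.002, -0.054]
wrist_force: [0.2, 0.3, -0.1]
finger_gap: 0.752
gripper_force: 0.0
```

Request:
{"op": "arm_command", "data": {
  "plan": [
    {"hand":2,"tx":0,"ty":0,"tz":0,"spin":0},
    {"hand":2,"tx":0,"ty":0,"tz":0,"spin":0},
    {"hand":2,"tx":0,"ty":0,"tz":0,"spin":0},
    {"hand":2,"tx":0,"ty":0,"tz":0,"spin":0},
    {"hand":2,"tx":0,"ty":0,"tz":0,"spin":0}
  ]
}}

```text
time: 10.72
eef_pos: [0.6451, 0.0727, 0.3667]
ee_rot: [-3.141, -0.0, -0.053]
wrist_force: [1.3, 11.1, 0.4]
finger_gap: 0.267
gripper_force: 28.5
```

Request:
{"op": "arm_command", "data": {
  "plan": [
    {"hand":2,"tx":0,"ty":0,"tz":0,"spin":0},
    {"hand":2,"tx":0,"ty":0,"tz":0,"spin":0}
  ]
}}

```text
time: 10.98
eef_pos: [0.6451, 0.0728, 0.3667]
ee_rot: [-3.141, 0.0, -0.053]
wrist_force: [-1.0, 5.2, 1.5]
finger_gap: 0.263
gripper_force: 30.0
```

Run:
```python
from h import *
to(.645,.073,.367,-.0535)
c=cap('scene')
cv2.imwrite('pics/d.png',cv2.resize(c['pixels'][130:290,300:480,::-1],(675,600),interpolation=2))
```

```text
t 10.97 pos [645.1  72.8 366.7] rpy [-179.95    0.     -3.05] F [-1.   5.2  1.5] gap 24.4
tx -0.01 ty -0.02 tz -0.03 spin 0.02
```

View pics/d.png

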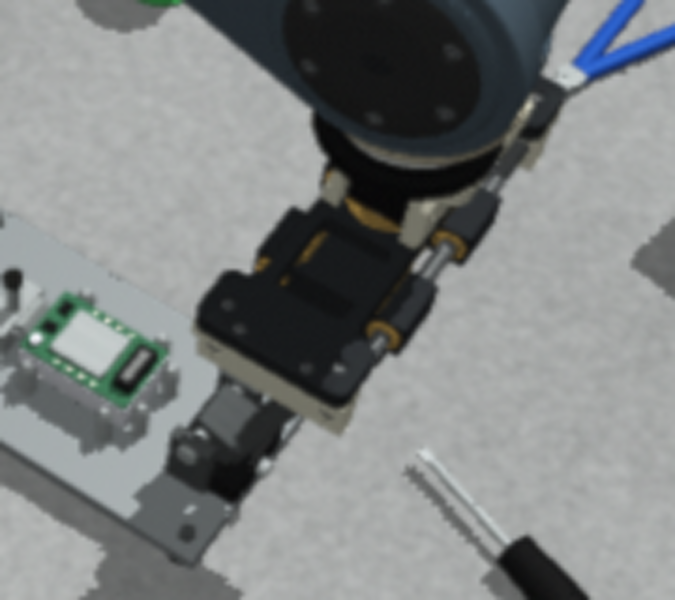

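The gripper encloses the knob, and the module and neighbouring parts are clear. I'll start swinging the bar along its arc.

Request:
{"op": "arm_command", "data": {
  "plan": [
    {"hand":2,"tx":-0.75,"ty":-0.03,"tz":-0.3,"spin":0},
    {"hand":2,"tx":-1.5,"ty":-0.03,"tz":-0.58,"spin":0},
    {"hand":2,"tx":-2.25,"ty":-0.03,"tz":-0.8,"spin":0},
    {"hand":2,"tx":-3.0,"ty":-0.03,"tz":-1.0,"spin":0}
  ]
}}

```text
time: 11.52
eef_pos: [0.6155, 0.0745, 0.3767]
ee_rot: [-3.141, -0.003, -0.053]
wrist_force: [4.6, 5.2, -4.4]
finger_gap: 0.26
gripper_force: 30.0
```

```bash
cat >> h.py <<'E'
def arc(phis,hx=583.6,hz=62.,r=151.):
    s=state();p=s['eef_pos']*1000;x=(p[0]-hx)/np.cos(.0535);z=p[2]-167-hz
    print('t',s['time'],'rel',x,z,'r',np.hypot(x,z),'phi',np.degrees(np.arctan2(z,x)),'F',s['wrist_force'].round(1),'gap',s['finger_gap']*93,'y',p[1],75.6-.0535*x,'yaw',s['ee_rot'][2])
    for f in np.radians(phis): print('%.0f: tx %.2f tz %.2f'%(np.degrees(f),(r*np.cos(f)-x)/10,-(r*np.sin(f)-z)/10))
E
python3 -c "
from h import *
arc([84,90,96,102,108])"
```

```text
t 11.525 rel 31.908749063585844 147.70680412950503 r 151.1140901867025 phi 77.8098549471867 F [ 4.6  5.2 -4.4] gap 24.205389091152096 y 74.50803873006969 73.89288192509815 yaw -0.0532623570337496
84: tx -1.61 tz -0.25
90: tx -3.19 tz -0.33
96: tx -4.77 tz -0.25
102: tx -6.33 tz 0.00
108: tx -7.86 tz 0.41
```

Request:
{"op": "arm_command", "data": {
  "plan": [
    {"hand":2,"tx":-1.6,"ty":0,"tz":-0.22,"spin":0},
    {"hand":2,"tx":-3.2,"ty":0,"tz":-0.28,"spin":0},
    {"hand":2,"tx":-4.8,"ty":0,"tz":-0.2,"spin":0},
    {"hand":2,"tx":-6.3,"ty":0,"tz":0.05,"spin":0},
    {"hand":2,"tx":-7.8,"ty":0,"tz":0.45,"spin":0}
  ]
}}

```text
time: 12.15
eef_pos: [0.5369, 0.0782, 0.372]
ee_rot: [3.141, -0.0, -0.053]
wrist_force: [0.1, 0.3, 0.2]
finger_gap: 0.217
gripper_force: 0.0
```

```bash
python3 -c "
from h import *
arc([114,120,126,132,138])"
```

```text
t 12.15 rel -46.78820951073896 143.02422548169125 r 150.4827751733017 phi 108.1147247863188 F [0.1 0.3 0.2] gap 20.16296229575884 y 78.22608062916022 78.10316920882453 yaw -0.05337164395759686
114: tx -1.46 tz 0.51
120: tx -2.87 tz 1.23
126: tx -4.20 tz 2.09
132: tx -5.43 tz 3.08
138: tx -6.54 tz 4.20
```

Request:
{"op": "arm_command", "data": {
  "plan": [
    {"hand":2,"tx":0,"ty":0,"tz":-4,"spin":0},
    {"hand":7,"tx":-4,"ty":0,"tz":-8,"spin":0},
    {"hand":7,"tx":-10,"ty":0,"tz":-8,"spin":0},
    {"hand":7,"tx":-14,"ty":0,"tz":-8,"spin":0}
  ]
}}

```text
time: 12.65
eef_pos: [0.3955, 0.0857, 0.4523]
ee_rot: [3.141, -0.001, -0.053]
wrist_force: [-0.5, -0.7, 0.2]
finger_gap: 0.489
gripper_force: 0.0
```

Run:
```python
from h import *
to(.6,.075,.367,-.0535)
c=cap('scene');t=cap('top')
a=cv2.resize(c['pixels'][130:290,290:440,::-1],(562,600),interpolation=2)
b=cv2.resize(t['pixels'][120:280,280:343,::-1],(236,600),interpolation=2)
cv2.imwrite('pics/e.png',np.hstack([a,b]))
```

```text
t 12.65 pos [395.5  85.7 452.3] rpy [ 1.7997e+02 -5.0000e-02 -3.0600e+00] F [-0.5 -0.7  0.2] gap 45.5
tx 20.48 ty -0.02 tz 8.53 spin 0.01
```

View pics/e.png

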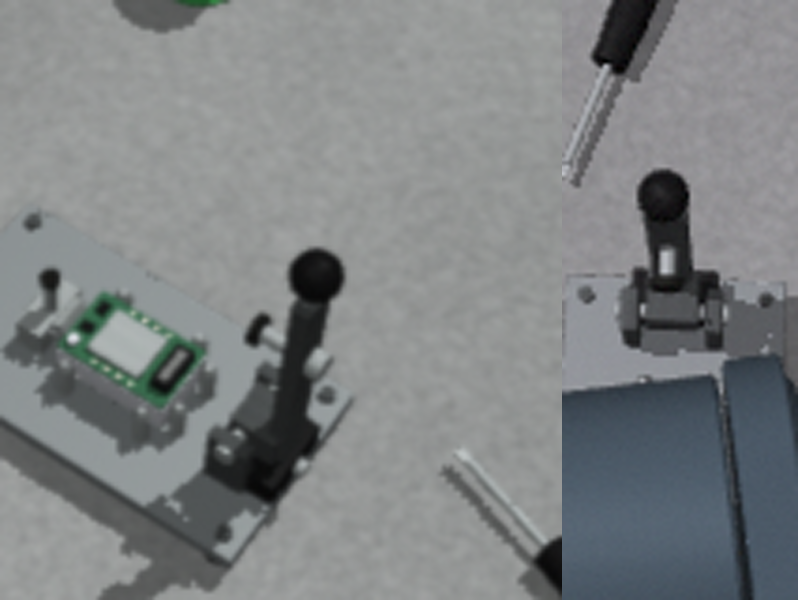

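The clamp stands almost upright, with the knob at (316,275) in the scene crop and (663,195) in the top crop; the module is undisturbed. The grip was off the ball's centre, so I'll triangulate it again.

Run:
```python
from chk import *
print('---')
k=tri(np.array([306.8,171.6]),np.array([373.9,202.9]));print(k)
for n,u,v in(('top',307,172),('scene',374,203)):
    c=C[n];c=pickle.load(open(n+'.pkl','rb'));p=dep(c,u,v);o=-c['R'].T@c['t'];d=(p-o)/np.linalg.norm(p-o);print(n,((p+.013*d)*1000).round(1),(p*1000).round(1))
arc([])
```

```text
[436.75  222.625] [ 3.25  1.5  13.75  7.  ] [263.125 347.375] [ 2.25  7.25 12.5  15.  ] [ 541.3 -202.1   26.3]
[308.5   226.875] [ 3.25  1.75 13.25  7.  ] [335.75 227.75] [ 2.5   2.   11.25 12.25] [531.   76.8  57.4]
knob [308.125 152.375] [ 4.   4.5 13.  16.5] [393.875 222.75 ] [ 0.    4.25 18.5  17.75] [648.3  71.  188.3]
knob [650.30418287  72.06755202 192.77638818]
t 12.75 pos [394.8  85.9 452.3] rpy [ 1.7997e+02 -1.0000e-02 -3.0200e+00] F [ 0.9 -0.8  0. ] gap 53.3
tx 24.46 ty 0.05 tz 8.23 spin 0.04
---
[603.37741504  73.63289308 211.09745304]
top [602.6  73.2 210.8] [598.6  72.8 223.1]
scene [603.9  73.4 211.7] [606.4  66.5 222.4]
t 12.75 rel -189.07441951254708 223.3090167216983 r 292.6022096007109 phi 130.25439126006938 F [ 0.9 -0.8  0. ] gap 53.259257089202144 y 85.88198337781415 85.71548144392126 yaw -0.052746388838373015
```

Request:
{"op": "arm_command", "data": {
  "plan": [
    {"hand":7,"tx":6,"ty":0.05,"tz":0,"spin":0},
    {"hand":7,"tx":12,"ty":0.1,"tz":0,"spin":0},
    {"hand":7,"tx":18,"ty":0.1,"tz":1,"spin":0},
    {"hand":7,"tx":20.9,"ty":0.1,"tz":4,"spin":0},
    {"hand":7,"tx":20.9,"ty":0.1,"tz":7.4,"spin":0}
  ]
}}

```text
time: 13.38
eef_pos: [0.6083, 0.0732, 0.3762]
ee_rot: [3.141, -0.001, -0.054]
wrist_force: [0.1, 0.4, -0.9]
finger_gap: 0.753
gripper_force: 0.0
```

Request:
{"op": "arm_command", "data": {
  "plan": [
    {"hand":7,"tx":0,"ty":0,"tz":0,"spin":0},
    {"hand":7,"tx":0,"ty":0,"tz":0,"spin":0}
  ]
}}

```text
time: 13.62
eef_pos: [0.6066, 0.0737, 0.3794]
ee_rot: [3.142, -0.002, -0.053]
wrist_force: [-0.4, -0.5, 0.7]
finger_gap: 0.751
gripper_force: 0.0
```

```bash
python3 -c "
from h import *
to(.6035,.0737,.378,-.0535)"
```

```text
t 13.62 pos [606.6  73.7 379.4] rpy [ 1.80e+02 -1.00e-01 -3.06e+00] F [-0.4 -0.5  0.7] gap 69.9
tx -0.31 ty 0.02 tz 0.14 spin 0.01
```

Request:
{"op": "arm_command", "data": {
  "plan": [
    {"hand":7,"tx":-0.3,"ty":0,"tz":0.2,"spin":0},
    {"hand":2,"tx":-0.3,"ty":0,"tz":0.2,"spin":0},
    {"hand":2,"tx":-0.3,"ty":0,"tz":0.2,"spin":0},
    {"hand":2,"tx":-0.3,"ty":0,"tz":0.2,"spin":0},
    {"hand":2,"tx":-0.3,"ty":0,"tz":0.2,"spin":0}
  ]
}}

```text
time: 14.25
eef_pos: [0.6032, 0.074, 0.3761]
ee_rot: [-3.142, -0.0, -0.053]
wrist_force: [0.0, -1.2, -0.1]
finger_gap: 0.372
gripper_force: 0.0
```

Request:
{"op": "arm_command", "data": {
  "plan": [
    {"hand":2,"tx":0,"ty":0,"tz":0,"spin":0},
    {"hand":2,"tx":0,"ty":0,"tz":0,"spin":0},
    {"hand":2,"tx":0,"ty":0,"tz":0,"spin":0}
  ]
}}

```text
time: 14.62
eef_pos: [0.6032, 0.0749, 0.376]
ee_rot: [-3.139, -0.0, -0.053]
wrist_force: [0.9, 7.4, -1.1]
finger_gap: 0.268
gripper_force: 30.0
```

```bash
python3 -c "
from h import *
arc([88,94,100,106,112])"
```

```text
t 14.625 rel 19.644911788704288 147.02092640562012 r 148.3275947366259 phi 82.38922868488996 F [ 0.9  7.4 -1.1] gap 24.935241689787436 y 74.88925880745414 74.54899721930431 yaw -0.053161735423532086
88: tx -1.44 tz -0.39
94: tx -3.02 tz -0.36
100: tx -4.59 tz -0.17
106: tx -6.13 tz 0.19
112: tx -7.62 tz 0.70
```

Request:
{"op": "arm_command", "data": {
  "plan": [
    {"hand":2,"tx":-0.5,"ty":-0.05,"tz":-0.05,"spin":0},
    {"hand":2,"tx":-0.9,"ty":-0.05,"tz":-0.09,"spin":0},
    {"hand":2,"tx":-1.45,"ty":-0.05,"tz":-0.12,"spin":0},
    {"hand":2,"tx":-2.0,"ty":-0.05,"tz":-0.13,"spin":0},
    {"hand":2,"tx":-2.0,"ty":-0.05,"tz":-0.13,"spin":0}
  ]
}}

```text
time: 15.25
eef_pos: [0.5833, 0.0761, 0.3774]
ee_rot: [-3.14, -0.001, -0.053]
wrist_force: [1.3, 5.7, -0.7]
finger_gap: 0.264
gripper_force: 30.0
```

```bash
python3 -c "
from h import *
arc([])"
```

```text
t 15.25 rel -0.3491606813294157 148.3845637510346 r 148.384974551894 phi 90.1348212777882 F [ 1.3  5.7 -0.7] gap 24.515300896732757 y 76.13659189617071 75.61868009645111 yaw -0.053236638020676574
```

Request:
{"op": "arm_command", "data": {
  "plan": [
    {"hand":2,"tx":-1.05,"ty":-0.05,"tz":0.04,"spin":0},
    {"hand":2,"tx":-2.1,"ty":-0.05,"tz":0.15,"spin":0},
    {"hand":2,"tx":-3.15,"ty":-0.05,"tz":0.33,"spin":0},
    {"hand":2,"tx":-4.15,"ty":-0.05,"tz":0.59,"spin":0},
    {"hand":2,"tx":-4.15,"ty":-0.05,"tz":0.59,"spin":0}
  ]
}}

```text
time: 15.88
eef_pos: [0.5417, 0.0786, 0.3721]
ee_rot: [-3.141, -0.001, -0.053]
wrist_force: [-2.7, 3.8, 5.8]
finger_gap: 0.263
gripper_force: 30.0
```

```bash
python3 -c "
from h import *
arc([])"
```

```text
t 15.875 rel -41.944148179544186 143.06439275210693 r 149.08632412141856 phi 106.34027717876643 F [-2.7  3.8  5.8] gap 24.468305030532374 y 78.55476740375425 77.8440119276056 yaw -0.05315312200765687
```

Request:
{"op": "arm_command", "data": {
  "plan": [
    {"hand":2,"tx":-0.75,"ty":-0.03,"tz":0.18,"spin":0},
    {"hand":2,"tx":-1.5,"ty":-0.03,"tz":0.45,"spin":0},
    {"hand":2,"tx":-2.2,"ty":-0.03,"tz":0.78,"spin":0},
    {"hand":2,"tx":-2.93,"ty":-0.03,"tz":1.13,"spin":0},
    {"hand":2,"tx":-2.93,"ty":-0.03,"tz":1.13,"spin":0}
  ]
}}

```text
time: 16.5
eef_pos: [0.5124, 0.0802, 0.3607]
ee_rot: [-3.141, -0.0, -0.053]
wrist_force: [-3.3, 2.9, 9.0]
finger_gap: 0.26
gripper_force: 30.0
```

```bash
python3 -c "
from h import *
arc([])"
```

```text
t 16.5 rel -71.31800667383972 131.71736545021906 r 149.78558821554364 phi 118.4332083680261 F [-3.3  2.9  9. ] gap 24.17039894590976 y 80.24539721752701 79.41551335705041 yaw -0.05324569944762381
```

Request:
{"op": "arm_command", "data": {
  "plan": [
    {"hand":2,"tx":-0.75,"ty":-0.03,"tz":0.3,"spin":0},
    {"hand":2,"tx":-1.43,"ty":-0.03,"tz":0.72,"spin":0},
    {"hand":2,"tx":-2.08,"ty":-0.03,"tz":1.18,"spin":0},
    {"hand":2,"tx":-2.7,"ty":-0.03,"tz":1.68,"spin":0},
    {"hand":2,"tx":-2.7,"ty":-0.03,"tz":1.68,"spin":0}
  ]
}}

```text
time: 17.12
eef_pos: [0.4848, 0.0819, 0.3432]
ee_rot: [3.141, 0.003, -0.053]
wrist_force: [-5.6, 3.0, 8.1]
finger_gap: 0.256
gripper_force: 30.1
```

```bash
python3 -c "
from h import *
arc([])"
```

```text
t 17.125 rel -98.98463506280251 114.22148107833567 r 151.1439867088492 phi 130.91228765368626 F [-5.6  3.   8.1] gap 23.849835366156142 y 81.87219516229848 80.89567797585993 yaw -0.05321829551794943
```

Request:
{"op": "arm_command", "data": {
  "plan": [
    {"hand":6,"tx":0,"ty":0,"tz":0,"spin":0},
    {"hand":6,"tx":0,"ty":0,"tz":0,"spin":0},
    {"hand":6,"tx":0,"ty":0,"tz":-5,"spin":0},
    {"hand":6,"tx":-5,"ty":0,"tz":-9,"spin":0},
    {"hand":6,"tx":-10,"ty":0,"tz":-10,"spin":0}
  ]
}}

```text
time: 17.75
eef_pos: [0.3849, 0.0871, 0.4449]
ee_rot: [-3.141, -0.003, -0.054]
wrist_force: [-0.8, -0.5, -0.0]
finger_gap: 0.643
gripper_force: 0.0
```

```bash
cat > knob.py <<'E'
from h import *
from scipy.optimize import least_squares
import sys
c=cap('scene');z=c['depth'];v,u=np.mgrid[0:480,0:640]
P=np.stack([(u-c['cx'])/c['fx']*z,(v-c['cy'])/c['fy']*z,z],-1).reshape(-1,3)-c['t'];P=P@c['R']*1000
g=c['pixels'].max(2).ravel()
k=(z.ravel()>0)&(abs(P[:,0]-float(sys.argv[1]))<30)&(abs(P[:,1]-80)<20)&(P[:,2]>float(sys.argv[2])-13)&(P[:,2]<float(sys.argv[2])+25)&(g<60)
Q=P[k];print(len(Q),Q.min(0),Q.max(0))
r=least_squares(lambda q:np.linalg.norm(Q-q,axis=1)-13,[float(sys.argv[1]),80,float(sys.argv[2])],loss='soft_l1');print('knob',r.x.round(1),np.abs(r.fun).mean())
x,y,zz=r.x/1000
to(x,y,zz+.165,-.0535)
E
python3 knob.py 485 176
```

```text
152 [481.57626968  65.1122265  164.33710684] [514.50601019  86.86848342 195.89623082]
knob [501.8  67.6 192.7] 4.239818725558731
t 17.8 pos [380.3  87.3 444.8] rpy [-1.80e+02  1.00e-02 -3.04e+00] F [2.9 1.4 2.8] gap 59.8
tx 12.24 ty 1.32 tz 8.71 spin 0.02
```

Run:
```python
from h import *
c=pickle.load(open('scene.pkl','rb'));t=cap('top')
a=cv2.resize(c['pixels'][130:290,290:440,::-1],(562,600),interpolation=2)
b=cv2.resize(t['pixels'][140:300,280:343,::-1],(236,600),interpolation=2)
cv2.imwrite('pics/f.png',np.hstack([a,b]))
```

```text
(no output)
```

View pics/f.png

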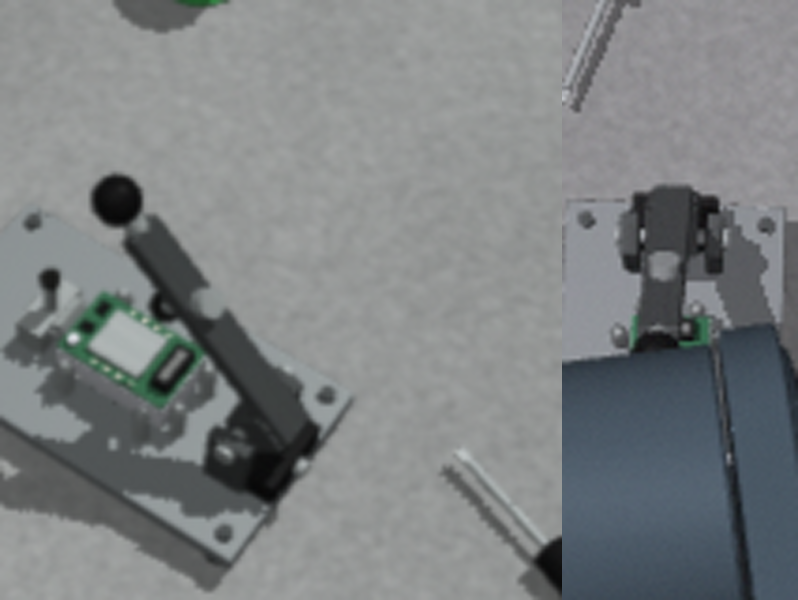

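The bar is partly lowered, with the knob at (117,200) in the scene crop. The module is untouched. I'll take the knob's position from the depth there.

Run:
```python
from h import *
c=pickle.load(open('scene.pkl','rb'))
o=-c['R'].T@c['t']
for u,v in((321,183),(320,183),(321,184)):
    p=dep(c,u,v);d=(p-o)/np.linalg.norm(p-o);k=p+.013*d;print((k*1000).round(1))
print('rel',(k*1000-[583.6,0,61]).round(1),np.hypot(k[0]-.5836,k[2]-.061))
to(k[0],k[1],k[2]+.165,-.0535)
```

```text
[492.4  79.2 181.4]
[489.9  79.8 179. ]
[493.6  77.4 181.4]
rel [-90.   77.4 120.4] 0.15030228998746184
t 17.85 pos [382.6  87.2 444.3] rpy [-1.80e+02 -5.00e-02 -3.02e+00] F [ 1.  -0.  -0.8] gap 59.9
tx 11.13 ty 0.40 tz 9.80 spin 0.05
```

The knob slid about 9 mm in the pads as the bar swung. From here the motion is mostly downward, so I'll push the knob down with closed fingertips, following its arc.

Request:
{"op": "arm_command", "data": {
  "plan": [
    {"hand":0,"tx":0,"ty":0,"tz":0,"spin":0},
    {"hand":0,"tx":3,"ty":0,"tz":0,"spin":0},
    {"hand":0,"tx":7,"ty":0.1,"tz":0,"spin":0},
    {"hand":0,"tx":11,"ty":0.1,"tz":2,"spin":0},
    {"hand":0,"tx":11,"ty":0.1,"tz":4,"spin":0}
  ]
}}

```text
time: 18.48
eef_pos: [0.4984, 0.0798, 0.4013]
ee_rot: [3.141, 0.001, -0.054]
wrist_force: [0.0, -0.4, -0.3]
finger_gap: 0.16
gripper_force: 0.0
```

Request:
{"op": "arm_command", "data": {
  "plan": [
    {"hand":0,"tx":0,"ty":0,"tz":0.8,"spin":0},
    {"hand":0,"tx":0,"ty":0,"tz":1,"spin":0},
    {"hand":0,"tx":0,"ty":0,"tz":1,"spin":0}
  ]
}}

```text
time: 18.85
eef_pos: [0.4957, 0.0803, 0.3938]
ee_rot: [-3.141, -0.001, -0.053]
wrist_force: [-0.7, -0.4, -0.5]
finger_gap: 0.005
gripper_force: 0.0
```

```bash
python3 -c "
from h import *
to(.492,.080,.380,-.0535)"
```

```text
t 18.85 pos [495.7  80.3 393.8] rpy [-1.7999e+02 -4.0000e-02 -3.0500e+00] F [-0.7 -0.4 -0.5] gap 0.5
tx -0.37 ty 0.05 tz 1.38 spin 0.01
```

Request:
{"op": "arm_command", "data": {
  "plan": [
    {"hand":0,"tx":-0.3,"ty":0,"tz":0.7,"spin":0},
    {"hand":0,"tx":-0.4,"ty":0,"tz":1.3,"spin":0},
    {"hand":0,"tx":-0.9,"ty":0,"tz":1.7,"spin":0},
    {"hand":0,"tx":-1.3,"ty":0,"tz":2.15,"spin":0},
    {"hand":0,"tx":-1.3,"ty":0,"tz":2.15,"spin":0}
  ]
}}

```text
time: 19.48
eef_pos: [0.4816, 0.0811, 0.3724]
ee_rot: [3.142, 0.002, -0.053]
wrist_force: [-7.0, -0.3, 13.1]
finger_gap: 0.003
gripper_force: 6.6
```

Request:
{"op": "arm_command", "data": {
  "plan": [
    {"hand":0,"tx":-0.6,"ty":0,"tz":0.4,"spin":0},
    {"hand":0,"tx":-1.05,"ty":0,"tz":0.9,"spin":0},
    {"hand":0,"tx":-1.5,"ty":0,"tz":1.4,"spin":0},
    {"hand":0,"tx":-1.9,"ty":0,"tz":1.9,"spin":0},
    {"hand":0,"tx":-1.9,"ty":0,"tz":1.9,"spin":0}
  ]
}}

```text
time: 20.1
eef_pos: [0.4628, 0.0821, 0.3528]
ee_rot: [3.141, 0.002, -0.053]
wrist_force: [-2.4, 0.2, 1.8]
finger_gap: 0.007
gripper_force: 1.4
```

Request:
{"op": "arm_command", "data": {
  "plan": [
    {"hand":0,"tx":-0.3,"ty":0,"tz":0.55,"spin":0},
    {"hand":0,"tx":-0.6,"ty":0,"tz":1.1,"spin":0},
    {"hand":0,"tx":-0.95,"ty":0,"tz":1.65,"spin":0},
    {"hand":0,"tx":-1.25,"ty":0,"tz":2.2,"spin":0},
    {"hand":0,"tx":-1.25,"ty":0,"tz":2.2,"spin":0}
  ]
}}

```text
time: 20.72
eef_pos: [0.4506, 0.0827, 0.3305]
ee_rot: [3.142, 0.001, -0.053]
wrist_force: [0.2, -0.3, 0.3]
finger_gap: 0.006
gripper_force: 0.0
```

Run:
```python
from h import *
to(.4502,.083,.331,-.0535)
c=cap('scene')
cv2.imwrite('pics/g.png',cv2.resize(c['pixels'][140:280,260:400,::-1],(600,600),interpolation=2))
```

```text
t 20.73 pos [450.6  82.7 330.5] rpy [ 1.80e+02  6.00e-02 -3.05e+00] F [ 0.2 -0.3  0.3] gap 0.5
tx -0.04 ty -0.03 tz -0.05 spin 0.02
```

View pics/g.png

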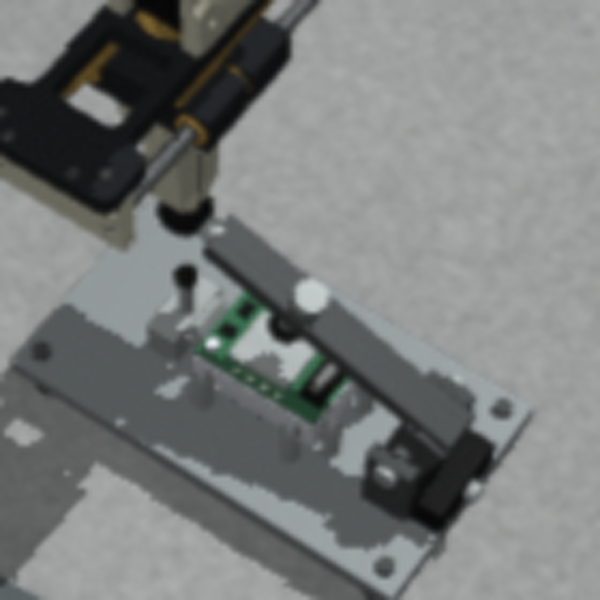

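The fingertips sit on top of the knob at (185,215), and the bar is coming down over the module with its foot above the shield. Continuing.

Request:
{"op": "arm_command", "data": {
  "plan": [
    {"hand":0,"tx":-0.3,"ty":0,"tz":0.6,"spin":0},
    {"hand":0,"tx":-0.6,"ty":0,"tz":1.2,"spin":0},
    {"hand":0,"tx":-0.85,"ty":0,"tz":1.8,"spin":0},
    {"hand":0,"tx":-1.1,"ty":0,"tz":2.4,"spin":0},
    {"hand":0,"tx":-1.1,"ty":0,"tz":2.4,"spin":0}
  ]
}}

```text
time: 21.4
eef_pos: [0.44, 0.0833, 0.3065]
ee_rot: [3.142, 0.0, -0.053]
wrist_force: [-0.2, -0.6, 0.5]
finger_gap: 0.006
gripper_force: 0.0
```

Request:
{"op": "arm_command", "data": {
  "plan": [
    {"hand":0,"tx":-0.1,"ty":0,"tz":0.35,"spin":0},
    {"hand":0,"tx":-0.2,"ty":0,"tz":0.7,"spin":0},
    {"hand":0,"tx":-0.25,"ty":0,"tz":1.0,"spin":0},
    {"hand":0,"tx":-0.25,"ty":0,"tz":1.0,"spin":0}
  ]
}}

```text
time: 21.9
eef_pos: [0.4376, 0.0834, 0.2966]
ee_rot: [3.142, 0.0, -0.053]
wrist_force: [0.7, 0.1, -0.2]
finger_gap: 0.006
gripper_force: 0.0
```

Request:
{"op": "arm_command", "data": {
  "plan": [
    {"hand":0,"tx":-0.1,"ty":0,"tz":0.3,"spin":0},
    {"hand":0,"tx":-0.15,"ty":0,"tz":0.6,"spin":0},
    {"hand":0,"tx":-0.2,"ty":0,"tz":0.9,"spin":0},
    {"hand":0,"tx":-0.25,"ty":0,"tz":1.1,"spin":0}
  ]
}}

```text
time: 22.4
eef_pos: [0.435, 0.0835, 0.2857]
ee_rot: [3.142, 0.001, -0.053]
wrist_force: [-4.6, 1.2, 8.0]
finger_gap: 0.004
gripper_force: 3.7
```

Request:
{"op": "arm_command", "data": {
  "plan": [
    {"hand":0,"tx":-0.05,"ty":0,"tz":0.15,"spin":0},
    {"hand":0,"tx":-0.05,"ty":0,"tz":0.25,"spin":0},
    {"hand":0,"tx":-0.05,"ty":0,"tz":0.25,"spin":0}
  ]
}}

```text
time: 22.78
eef_pos: [0.4344, 0.0836, 0.2832]
ee_rot: [3.142, 0.001, -0.053]
wrist_force: [-4.1, -0.2, 6.1]
finger_gap: 0.005
gripper_force: 3.1
```

Request:
{"op": "arm_command", "data": {
  "plan": [
    {"hand":0,"tx":0,"ty":0,"tz":0.1,"spin":0},
    {"hand":0,"tx":0,"ty":0,"tz":0.2,"spin":0},
    {"hand":0,"tx":0,"ty":0,"tz":0.2,"spin":0}
  ]
}}

```text
time: 23.15
eef_pos: [0.4342, 0.0836, 0.2812]
ee_rot: [3.142, 0.002, -0.053]
wrist_force: [-6.0, 0.6, 8.8]
finger_gap: 0.006
gripper_force: 4.2
```

Request:
{"op": "arm_command", "data": {
  "plan": [
    {"hand":0,"tx":0,"ty":0,"tz":0.1,"spin":0},
    {"hand":0,"tx":0,"ty":0,"tz":0.1,"spin":0}
  ]
}}

```text
time: 23.4
eef_pos: [0.4343, 0.0836, 0.2808]
ee_rot: [3.141, 0.002, -0.053]
wrist_force: [-10.5, 0.3, 20.0]
finger_gap: 0.004
gripper_force: 10.2
```

Request:
{"op": "arm_command", "data": {
  "plan": [
    {"hand":0,"tx":-0.05,"ty":0,"tz":0.05,"spin":0},
    {"hand":0,"tx":-0.05,"ty":0,"tz":0.05,"spin":0}
  ]
}}

```text
time: 23.65
eef_pos: [0.434, 0.0836, 0.2807]
ee_rot: [3.142, 0.0, -0.053]
wrist_force: [-9.6, -0.6, 24.6]
finger_gap: 0.002
gripper_force: 12.5
```

Hard stop reached. Retreating to check.

Request:
{"op": "arm_command", "data": {
  "plan": [
    {"hand":0,"tx":0,"ty":0,"tz":-1,"spin":0},
    {"hand":0,"tx":0,"ty":0,"tz":-6,"spin":0},
    {"hand":0,"tx":-6,"ty":0,"tz":-12,"spin":0},
    {"hand":0,"tx":-10,"ty":0,"tz":-16,"spin":0},
    {"hand":0,"tx":-10,"ty":0,"tz":-16,"spin":0}
  ]
}}

```text
time: 24.28
eef_pos: [0.3327, 0.089, 0.442]
ee_rot: [-3.141, -0.004, -0.053]
wrist_force: [0.7, 0.7, -0.2]
finger_gap: 0.005
gripper_force: 0.0
```

Run:
```python
from h import *
to(.45,.083,.331,-.0535)
c=cap('scene')
for n,u in(('knob',None),):pass
o=-c['R'].T@c['t']
X=np.array([.434,.0836,.0818])
q=c['R']@X+c['t'];u,v=c['fx']*q[0]/q[2]+c['cx'],c['fy']*q[1]/q[2]+c['cy'];p=dep(c,u,v);print('knob px',u,v,p,p+.013*(p-o)/np.linalg.norm(p-o))
cv2.imwrite('pics/k.png',cv2.resize(c['pixels'][150:290,255:395,::-1],(600,600),interpolation=2))
```

```text
t 24.27 pos [332.7  89.  442. ] rpy [-179.95   -0.25   -3.03] F [ 0.7  0.7 -0.2] gap 0.5
tx 11.75 ty -0.02 tz 11.10 spin 0.03
knob px 297.56397284020215 197.82139282558938 [0.43882783 0.0769058  0.09388513] [0.43453923 0.08285231 0.08314982]
```

View pics/k.png

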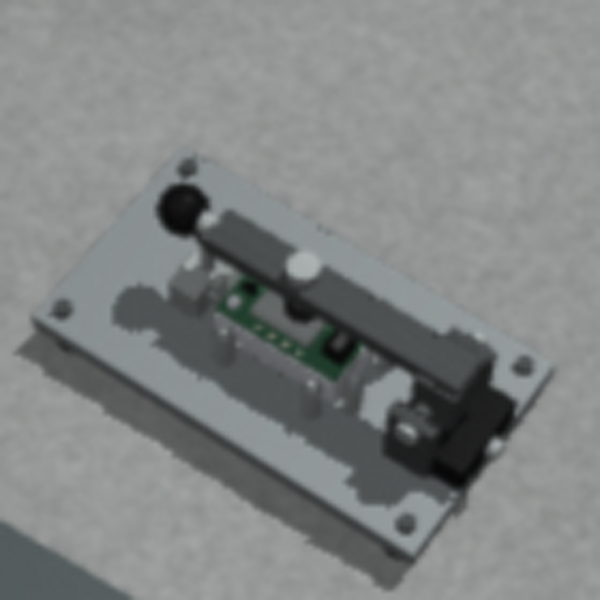

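The bar is level, its foot rests on the shield and the knob is at (183,210) in the crop. The knob's height of about 82 mm matches the closed position, and the robot is clear. Handing in.

```bash
python3 -c "
from cell import *
print(job_done())"
```

```text
the job is handed in; nothing more can be done
None
```

I seated the medium module on the rests with its plug towards the hinge, pressing at about 26 N on the wrist sensor, somewhat above the 20 N asked but under 30. I then pushed the clamp down by its knob to its hard stop, after the gripper slipped off the knob once on the way, and handed in at about 24 s with the arm clear.

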